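# Raise the balance enclosure's sash to the green mark

### The arm

A 6-joint arm with a two-finger parallel gripper is mounted at the origin on the work surface. World frame = base frame: x ahead of the robot, y to its left, z up, the work surface at z = 0. Lengths are in mm, angles in rad, forces in N, time in s.
With the tool pointing down it reaches from about 325 to 900 mm from the base axis. Payload 3.5 kg.
Tool frame: the origin (TCP) lies at the very end of the fingers, on their centre line; the grasp point (between the pads) lies 19 mm behind it; z points along the fingers, y is the line along which they close (so a half turn about z gives the same grasp; the last joint's range is limited). The gripper opens to 85 mm and grips with 20 to 120 N. Pads are 22 mm wide; open, the fingers measure 114 mm over their backs; the gripper's body (76 mm by 85 mm) begins 54 mm behind the grasp point. The pads swing forward as they close: fully open they stand 13 mm farther back than shut.
Start: joints at [1.047, 0.276, -0.026, 1.268, 0, 1.467], TCP at [255.312, 570.471, 231.313] pointing down, gripper open.
Joint ranges: [-3.12, 3.12], [-0.85, 1.88], [-1.08, 1.24], [-1.95, 2.15], [-1.57, 1.53], [-3.14, 3.14]. Speed limits (rad/s): [2.57, 2.57, 3.14, 3.14, 3.14, 3.14].

### API

Orientations are given as a 3x3 rotation matrix whose columns are the frame's x, y, z axes.
In Python, from rig import * gives the robot as it stands. The module is installed in compiled form; this text tells all that it offers.
- The arm moves only by the tool send_rows, never from a script. Its argument "commands" is a list of rows, each an object with "linear": the shift along the tool's x, y, z in m, a list of three; "rotation": the turn, a rotation vector about the tool's x, y, z in degrees, a list of three; "hand": the opening, from 0 (shut) to 1 (fully open). A call has 1 to 20 rows; each row shifts and turns the commanded pose from where the row before left it, along the tool's axes as they then stand; what a row does not reach is not made up. A row lasts 1/10 s, in which the tool goes at most 50 mm and 8.59 degrees, less where a joint would pass 70% of its speed; a pose out of reach is approached as far as the arm can. A call is refused whole if a number of a shift passes 0.05 or a number of a turn 8.59, either way. A call with a gripper value outside its range is refused whole. The fingers move at their own pace and stop on an object; "newtons" is the grip in N (left out, the last holds). Time passes only in rows, so rows that do not move let the fingers close. It gives the time, the measured TCP pose, the force, the opening and the grip force at its end, in the units of the state.
- sense(): the state, without advancing time (a new reading comes with each control period).
- capture(name): name is "side" or "top" or "wrist"; returns a dict with "color" (420x560x3 uint8, blue, green, red), "fx", "fy", "cx", "cy" (pixels), "eye" and "rotation" of the camera in the world. Camera axes: x right, y up, looking along -z (the intrinsics and any distortion apply to the point x, -y, -z); pixel columns grow to the right and rows downward; lengths in mm; the calibration is good to about 2 mm. A picture is of the moment at which its call begins. There is no depth.
- job_done(): hands the job in; it is judged then, once.
The state is a dict: "t": time; "q": joint angles; "joint_vel": joint speeds; "joint_torque": joint torques, N m; "ee_pos": TCP position; "tcp_rot": TCP orientation; "force": force on the tool from outside, world axes, zero at the start; "moment": the same for the moment, N m; "width": finger opening in mm; "grasp_force": force on a finger pad.
Only numpy, scipy, OpenCV 4.12 (cv2) and the standard library are available. Lean on these libraries where they do the work, as an engineer would, in place of code of your own. Each camera call takes 0.05 s, during which the arm holds its last target. There are 200 camera calls.

### The job

Open the front window of the balance enclosure: with your fingertips beneath its blue lip, push the sash up until the orange pointers on the lip stand within the green collars on the guide posts, then leave it there and draw the hand clear. Only push: do not pinch the lip between the fingers, and leave the bottle, the jar, the carton and the dish where they stand.

Things in the scene. Friction and masses are not known exactly. Their poses are not given: they have to be found in the camera images.
- hood: Fixed enclosure, aluminium frame and clear panes, 434 mm wide, 240 deep, roof 340 high. Origin on the work surface under the sash's middle; x points into it, y left, z up. The sash slides in the plane x = 0 between posts 24 mm square, 460 high, at y = +-205 mm. The surface in front is bare to 100 mm either side of the middle. A balance is inside, from x = 50 mm.
- sash (a joint): Height of the sliding sash, m: 0 lowest, grows upwards, end stop at 0.20. With the joint at 0 the underside of the lip is 95 mm above the work surface. Counterbalanced: it takes about 2.5 to 6.5 N to push up and stays at whatever height it is left. It may be pushed back down by its lip. A finger wedged against the lip can drag it down when lowered: draw back as well.
- lip: The blue lip along the foot of the sash, 340 mm wide (y -170 to +170 mm), 12 mm thick, reaching from x = -45 mm (45 mm in front of the sash plane) to x = +6 mm. Origin at the middle of its underside in the sash plane; axes as the enclosure's. It may be pushed anywhere along its width; below it there is free air down to the work surface.
- cap: The grey strip on top of the lip, 340 mm wide, 6 mm thick, from x = -33 to +2 mm, its top 18 mm above the lip's underside. Origin that of the lip. Touching it and the lip hard at the same time counts as pinching.
- lip_edge (a point): Middle of the lip's lower front edge (the edge nearest the robot).
- pointer (a point): Middle of the lip at the height of the two orange pointers: thin lines, 4 mm high, at both ends of the lip, 6 mm above its underside, which pass in front of the guide posts out to y = +-250 mm.
- mark: The height mark: two green collars, one fixed round each guide post, 34 mm square and 24 mm high, with a thin green tab of the same height outwards to y = +-252 mm. Origin midway between them, at their mid height; axes as the enclosure's.
- bottle: Amber bottle with blue cap, 56 mm across, 125 mm high; origin under its foot. Stands in front of one end of the lip (left or right).
- jar: White jar with red cap, 60 mm across, 85 mm high; origin under its foot. Stands in front of the other end of the lip.
- carton: White and blue carton, 70 x 110 mm, 75 mm high; origin under its foot. Stands to the left of the enclosure.
- dish: White ceramic dish, 60 mm across, 35 mm high, on the balance inside the enclosure; origin under its foot.
Not all that is in view belongs to the job. Several things look just like the bottle: the one meant starts farthest from the robot's base.

How it is judged:
By the outcome, as a careful person would: the job done as asked, in the order asked, and still so for the second after the job is handed in, with the robot touching nothing.
It also fails if it takes over 37 s, if anything falls off the work surface, if the arm or the gripper's body presses on something with over 40 N, if the wrist force passes 120 N, or if a joint passes its speed limit or range.

## Working session

There is one attempt and no reset: what is moved stays moved. The work goes in short steps, Python scripts to look and compute and a tool call to move; the robot and the scene stay as the last step left them, time stands still between calls to the robot, and variables do not carry over. Pictures are saved under pics/ and viewed, at most 10 in all, crops included, and the job is handed in when it is done.

Besides the shell and the picture viewer there is one more tool, called after "Request:" by a JSON object that holds its "api" and its "payload". send_rows: Moves the arm, as the interface text tells. Its arguments: {"type":"object","properties":{"commands":{"type":"array"},"newtons":{"type":"number"}},"required":["commands"]}

```bash
mkdir -p pics; cat > h.py <<'E'
from rig import *
import numpy as np, cv2, pickle
def snap(n,f):
    c=capture(n); cv2.imwrite(f'pics/{f}.png',c['color']); pickle.dump(c,open(f'pics/{f}.pkl','wb')); return c
def ray(c,u,v):
    d=np.array([(u-c['cx'])/c['fx'],-(v-c['cy'])/c['fy'],-1.]); return np.array(c['eye']),np.array(c['rotation'])@d
def onz(c,u,v,z):
    e,d=ray(c,u,v); return e+d*(z-e[2])/d[2]
def proj(c,p):
    q=np.array(c['rotation']).T@(np.array(p)-np.array(c['eye'])); return c['cx']+c['fx']*q[0]/-q[2], c['cy']-c['fy']*q[1]/-q[2]
E
python3 - <<'E'
from h import *
for n in ('side','top'):
    c=snap(n,n+'0'); print({k:np.round(v,3).tolist() for k,v in c.items() if k!='color'})
print(sense())
E
```

```text
{'fx': 508.064, 'fy': 508.064, 'cx': 278.55, 'cy': 210.936, 'eye': [92.295, -559.9, 1168.156], 'rotation': [[0.783, 0.476, -0.4], [-0.622, 0.597, -0.507], [-0.002, 0.646, 0.764]]}
{'fx': 440.394, 'fy': 440.394, 'cx': 277.117, 'cy': 208.133, 'eye': [474.597, 98.163, 1084.523], 'rotation': [[-0.023, 0.992, -0.121], [-1.0, -0.021, 0.017], [0.015, 0.121, 0.993]]}
{'t': 0.1, 'q': array([ 1.04657985e+00,  2.77093575e-01, -2.77594124e-02,  1.26798223e+00,
       -4.70022321e-05,  1.46740042e+00]), 'joint_vel': array([-0.00150058,  0.00071324,  0.00402474, -0.00167581, -0.00088114,
        0.0004572 ]), 'joint_torque': array([ 6.50854236e-04, -4.46708858e+01,  2.96129179e+01,  8.44904745e-03,
       -7.69523581e-05, -8.48012519e-06]), 'ee_pos': array([254.98178396, 569.84687429, 230.24136891]), 'tcp_rot': array([[-9.12753973e-01,  4.08508537e-01, -9.79842297e-04],
       [ 4.08509679e-01,  9.12752235e-01, -1.78862223e-03],
       [ 1.63685797e-04, -2.03284711e-03, -9.99997920e-01]]), 'force': array([-0.80577286, -0.25266034,  0.37853808]), 'moment': array([ 0.01285274,  0.01358252, -0.01284043]), 'grasp_force': 0.0, 'width': 85.59004352381822}
```

View pics/side0.png

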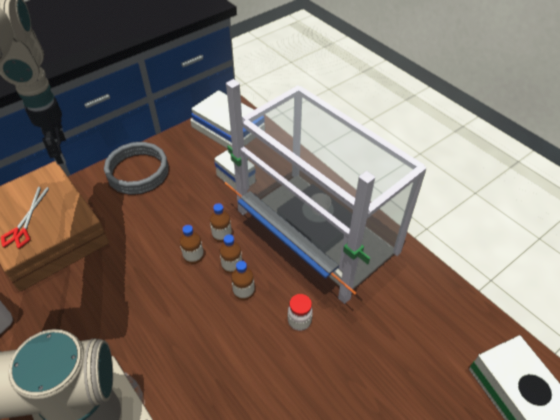

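View pics/top0.png

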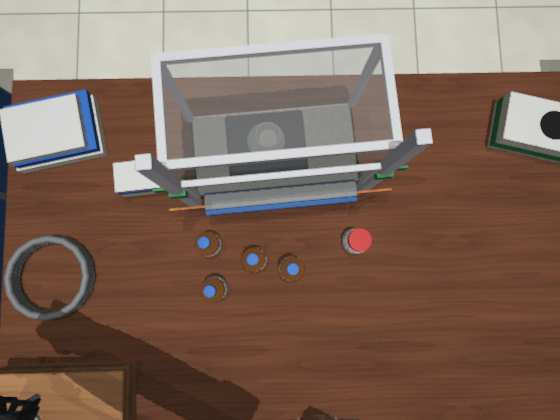

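The side view shows the posts' tops at (234,86) and (364,182), four amber bottles at (191,244), (221,222), (230,253) and (243,280), and the jar at (300,312). The top view shows the posts' tops at (144,162) and (423,137), the blue lip at about (205-357, 185-212), and the green collars at (177,192) and (385,174).

```bash
python3 - <<'E'
from h import *
s=pickle.load(open('pics/side0.pkl','rb'));t=pickle.load(open('pics/top0.pkl','rb'))
a=cv2.resize(s['color'][130:310,210:410],None,fx=3,fy=3,interpolation=2)
b=cv2.resize(t['color'][120:310,130:430],None,fx=2.6,fy=2.6,interpolation=2)
cv2.imwrite('pics/sc.png',a);cv2.imwrite('pics/tc.png',b)
L=onz(t,144,162,460);R=onz(t,423,137,460);print('posts top',L,R,np.linalg.norm(L-R))
L=onz(s,234,86,460);R=onz(s,364,182,460);print('posts side',L,R,np.linalg.norm(L-R))
for n,p in dict(b1=(204,243),b2=(252,259),b3=(293,269),b4=(209,291)).items(): print(n,onz(t,*p,125))
for p in [(219,209),(229,240),(241,267),(188,231)]: print('s',onz(s,*p,125))
print('jar',onz(t,360,240,85),onz(s,300,303,85))
E
```

```text
posts top [621.48661221 277.58935607 460.        ] [ 650.94614909 -128.69629538  460.        ] 407.35229824804395
posts side [617.60038046 268.99163299 460.        ] [ 636.47938612 -135.50064559  460.        ] 404.9326120209293
b1 [518.40247409 241.85219886 125.        ]
b2 [481.56811556 138.39347884 125.        ]
b3 [458.10324487  50.26567469 125.        ]
b4 [415.59878479 231.45763275 125.        ]
s [517.50121746 237.53324366 125.        ]
s [478.75815474 134.81666265 125.        ]
s [454.32599893  48.21502566 125.        ]
s [412.05954065 225.43469677 125.        ]
jar [ 519.18187479 -105.84274713   85.        ] [ 518.86886987 -102.31439192   85.        ]
```

View pics/sc.png

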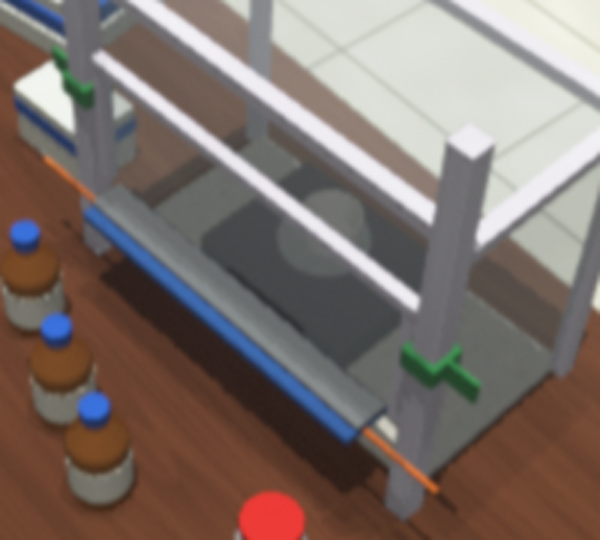

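View pics/tc.png

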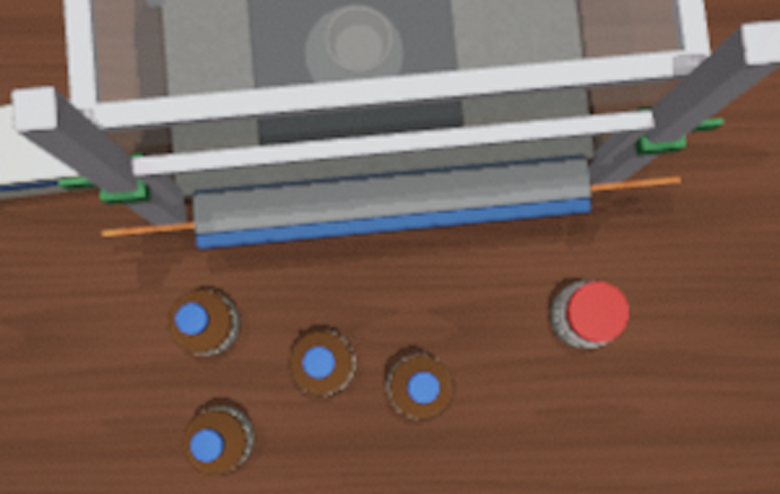

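Bottle candidates in the top view are (204,243), (252,259), (293,269) and (209,291). The one at (204,243), about (518,240), is farthest from the base, so it is the bottle meant, and I must avoid all four. The crops show the lip's lower front edge, the pointer tips and the collar tabs clearly, so I can fit the pose to them.

```bash
python3 - <<'E'
from h import *
from scipy.optimize import least_squares
s=pickle.load(open('pics/side0.pkl','rb'));t=pickle.load(open('pics/top0.pkl','rb'))
def model(p):
    x0,y0,a,h,m,xp,xt=p
    return [(t,(-45,170,h),(205.8,215)),(t,(-45,-170,h),(357,201.5)),(s,(-45,170,h),(239.3,200.7)),(s,(-45,-170,h),(326,277.3)),
    (s,(xp,250,h+6),(225,182.7)),(s,(xp,-250,h+6),(355.7,293.3)),(t,(xp,250,h+6),(169.6,210)),(t,(xp,-250,h+6),(391.5,189.2)),
    (s,(xt,-252,m),(369.3,259)),(s,(xt,252,m),(229,149.3)),(t,(xt,252,m),(153,190)),(t,(xt,-252,m),(407.7,167.7)),
    (t,(0,205,460),(143.8,161.9)),(t,(0,-205,460),(423.5,136.5)),(s,(0,-205,460),(366.3,177.7)),(s,(0,205,460),(234,86))]
def res(p):
    r=[];c,k=np.cos(p[2]),np.sin(p[2])
    for cam,q,uv in model(p):
        w=(p[0]+c*q[0]-k*q[1],p[1]+k*q[0]+c*q[1],q[2]); r+=list(np.array(proj(cam,w))-uv)
    return np.array(r)
o=least_squares(res,[630,70,.06,100,200,-15,-10],loss='soft_l1')
print(np.round(o.x,3)); print(np.round(res(o.x).reshape(-1,2),1).tolist())
E
```

```text
[ 6.37177e+02  7.39570e+01  7.00000e-02  1.07626e+02  2.28281e+02
 -2.59690e+01 -2.43000e-01]
[[-0.0, 0.4], [0.2, 0.1], [-1.5, 1.0], [-0.0, 1.0], [-0.1, -1.3], [0.1, -0.0], [-1.0, -0.1], [0.6, 0.5], [0.7, 1.3], [-0.6, -2.1], [0.3, 0.2], [-0.5, -0.2], [-0.4, -0.7], [0.7, 0.0], [1.5, -0.7], [-0.5, -2.8]]
```

The fit is good to about 2 px. The hood is at (637,74) with yaw 0.07, the lip's underside is at z≈108 and the mark at z≈228, so the sash must rise about 115 mm. I'll go in through the gap between the jar and the nearest bottle, fingers shut, heading 7° and pitched 28° down.

Request:
{"api": "send_rows", "payload": {"commands": [{"linear": [0,0,-0.04],"rotation": [0,0,0],"hand": 0},{"linear": [0,0,-0.04],"rotation": [0,0,0],"hand": 0},{"linear": [0,0,-0.04],"rotation": [0,0,0],"hand": 0},{"linear": [-0.0285,-0.0282,0],"rotation": [0,0,0],"hand": 0},{"linear": [-0.0285,-0.0282,0],"rotation": [0,0,0],"hand": 0},{"linear": [-0.0285,-0.0282,0],"rotation": [0,0,0],"hand": 0},{"linear": [-0.0285,-0.0282,0],"rotation": [0,0,0],"hand": 0},{"linear": [-0.0285,-0.0282,0],"rotation": [0,0,0],"hand": 0},{"linear": [-0.0285,-0.0282,0],"rotation": [0,0,0],"hand": 0},{"linear": [-0.0285,-0.0282,0],"rotation": [0,0,0],"hand": 0},{"linear": [-0.0285,-0.0282,0],"rotation": [0,0,0],"hand": 0},{"linear": [-0.0285,-0.0282,0],"rotation": [0,0,0],"hand": 0},{"linear": [-0.0285,-0.0282,0],"rotation": [0,0,0],"hand": 0},{"linear": [-0.0285,-0.0282,0],"rotation": [0,0,0],"hand": 0},{"linear": [-0.0285,-0.0282,0],"rotation": [0,0,0],"hand": 0},{"linear": [-0.0285,-0.0282,0],"rotation": [0,0,0],"hand": 0},{"linear": [-0.0285,-0.0282,0],"rotation": [0,0,0],"hand": 0},{"linear": [-0.0285,-0.0282,0],"rotation": [0,0,0],"hand": 0},{"linear": [-0.0285,-0.0282,0],"rotation": [0,0,0],"hand": 0}]}}

```text
t: 2.0
ee_pos: [487.2, -29.2, 350.9]
tcp_rot: [[-0.913, 0.409, -0.001], [0.409, 0.913, 0.0], [0.001, 0.0, -1.0]]
force: [1.2, -0.1, -0.4]
width: 0.1
grasp_force: 0.0
```

Request:
{"api": "send_rows", "payload": {"commands": [{"linear": [0,0,0],"rotation": [0,0,-7.75],"hand": 0},{"linear": [0,0,0],"rotation": [0,0,-7.75],"hand": 0},{"linear": [0,0,0],"rotation": [0,0,-7.75],"hand": 0},{"linear": [0,0,0],"rotation": [0,0,-7.75],"hand": 0},{"linear": [0,0,0],"rotation": [0,-7.75,0],"hand": 0},{"linear": [0,0,0],"rotation": [0,-7.75,0],"hand": 0},{"linear": [0,0,0],"rotation": [0,-7.75,0],"hand": 0},{"linear": [0,0,0],"rotation": [0,-7.75,0],"hand": 0},{"linear": [0,0,0],"rotation": [0,-7.75,0],"hand": 0},{"linear": [0,0,0],"rotation": [0,-7.75,0],"hand": 0},{"linear": [0,0,0],"rotation": [0,-7.75,0],"hand": 0},{"linear": [0,0,0],"rotation": [0,-7.75,0],"hand": 0},{"linear": [0,0,0],"rotation": [0,0,0],"hand": 0},{"linear": [0,0,0],"rotation": [0,0,0],"hand": 0}]}}

```text
t: 3.4
ee_pos: [486.3, -27.6, 349.3]
tcp_rot: [[-0.47, -0.119, 0.875], [-0.055, 0.993, 0.105], [-0.881, 0.001, -0.473]]
force: [0.0, -0.1, 0.7]
width: 0.2
grasp_force: 0.0
```

Request:
{"api": "send_rows", "payload": {"commands": [{"linear": [0.03,0,0.016],"rotation": [0,0,0],"hand": 0},{"linear": [0.03,0,0.016],"rotation": [0,0,0],"hand": 0},{"linear": [0.03,0,0.016],"rotation": [0,0,0],"hand": 0},{"linear": [0.03,0,0.016],"rotation": [0,0,0],"hand": 0},{"linear": [0.03,0,0.016],"rotation": [0,0,0],"hand": 0},{"linear": [0,0,0],"rotation": [0,0,0],"hand": 0},{"linear": [0,0,0],"rotation": [0,0,0],"hand": 0}]}}

```text
t: 4.1
ee_pos: [516.1, -43.5, 222.4]
tcp_rot: [[-0.508, -0.138, 0.85], [-0.064, 0.99, 0.123], [-0.859, 0.008, -0.512]]
force: [-0.3, -0.1, 0.2]
width: 0.1
grasp_force: 0.0
```

```bash
python3 - <<'E'
from h import *
a=snap('side','s1')['color'];b=snap('top','t1')['color']
cv2.imwrite('pics/c1.png',np.hstack([cv2.resize(a[130:410,130:400],None,fx=1.45,fy=1.45),cv2.resize(b[130:410,150:420],None,fx=1.45,fy=1.45)]))
st=sense();print(st['q'],st['ee_pos'])
E
```

```text
[-0.51959863 -0.35240649 -1.07093326 -0.0728522   0.55689228 -0.37061481] [514.95974095 -42.94832653 222.19822877]
```

View pics/c1.png

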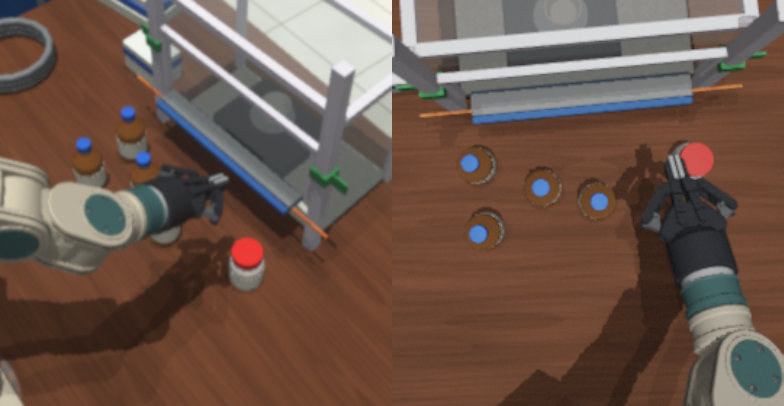

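The picture shows the shut hand at (685,190) in the right half, above the gap between the bottle at (598,202) and the jar at (695,158). The elbow has reached its limit, so I'll go forward first and then down.

Request:
{"api": "send_rows", "payload": {"commands": [{"linear": [-0.0127,0.0086,0.0215],"rotation": [0,0,0],"hand": 0},{"linear": [-0.0127,0.0086,0.0215],"rotation": [0,0,0],"hand": 0},{"linear": [0.0162,0,0.0097],"rotation": [0,0,0],"hand": 0},{"linear": [0.0162,0,0.0097],"rotation": [0,0,0],"hand": 0},{"linear": [0.0162,0,0.0097],"rotation": [0,0,0],"hand": 0},{"linear": [0,0,0],"rotation": [0,0,0],"hand": 0},{"linear": [0,0,0],"rotation": [0,0,0],"hand": 0}]}}

```text
t: 4.9
ee_pos: [566.0, -19.4, 167.2]
tcp_rot: [[-0.513, -0.139, 0.847], [-0.064, 0.99, 0.124], [-0.856, 0.01, -0.517]]
force: [0.3, 0.3, 0.4]
width: -0.0
grasp_force: 0.0
```

```bash
python3 - <<'E'
from h import *
st=sense();print(st['q'],st['ee_pos'])
E
```

```text
[-0.37244484 -0.09247274 -1.07416236 -0.37438611  0.43770689 -0.27497607] [566.03902668 -19.37747509 167.23571803]
```

Request:
{"api": "send_rows", "payload": {"commands": [{"linear": [0.0172,0,0.009],"rotation": [0,0,0],"hand": 0},{"linear": [0.0172,0,0.009],"rotation": [0,0,0],"hand": 0},{"linear": [0.0172,0,0.009],"rotation": [0,0,0],"hand": 0},{"linear": [0,0,0],"rotation": [0,0,0],"hand": 0},{"linear": [0,0,0],"rotation": [0,0,0],"hand": 0}]}}

```text
t: 5.4
ee_pos: [581.3, -24.5, 118.4]
tcp_rot: [[-0.53, -0.145, 0.836], [-0.066, 0.989, 0.13], [-0.846, 0.014, -0.534]]
force: [0.1, -0.4, -0.1]
width: 0.4
grasp_force: 0.0
```

```bash
python3 - <<'E'
from h import *
st=sense();print(st['q'],st['ee_pos'])
a=snap('side','s2')['color'];b=snap('top','t2')['color']
cv2.imwrite('pics/c2.png',np.hstack([cv2.resize(a[170:350,180:380],None,fx=2,fy=2),cv2.resize(b[150:330,230:430],None,fx=2,fy=2)]))
E
```

```text
[-0.37141248  0.07822602 -1.07462236 -0.52232481  0.43864327 -0.2840276 ] [581.31211728 -24.46915077 118.44425913]
```

View pics/c2.png

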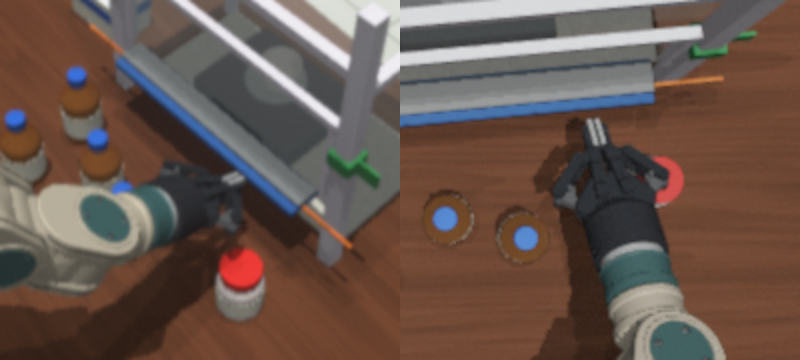

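The tip at (595,125) in the right half stands just in front of the lip, and the jar and the bottles are untouched. I'll steepen by 5° to relieve the elbow, then go lower.

Request:
{"api": "send_rows", "payload": {"commands": [{"linear": [0,0,0],"rotation": [0,5,0],"hand": 0},{"linear": [0.0105,0.002,0.0045],"rotation": [0,0,0],"hand": 0},{"linear": [0.0105,0.002,0.0045],"rotation": [0,0,0],"hand": 0},{"linear": [0,0,0],"rotation": [0,0,0],"hand": 0},{"linear": [0,0,0],"rotation": [0,0,0],"hand": 0}]}}

```text
t: 6.0
ee_pos: [574.5, -20.8, 95.7]
tcp_rot: [[-0.601, -0.145, 0.786], [-0.077, 0.989, 0.124], [-0.795, 0.014, -0.606]]
force: [0.8, -0.5, -0.0]
width: -0.0
grasp_force: 0.0
```

```bash
python3 - <<'E'
from h import *
st=sense();print(st['q'],st['ee_pos'])
E
```

```text
[-0.348318    0.08107255 -1.04729989 -0.41189637  0.39515308 -0.30531726] [574.54345646 -20.75043269  95.70831945]
```

Request:
{"api": "send_rows", "payload": {"commands": [{"linear": [-0.0026,0,0.0143],"rotation": [0,0,0],"hand": 0},{"linear": [-0.0026,0,0.0143],"rotation": [0,0,0],"hand": 0},{"linear": [-0.0026,0,0.0143],"rotation": [0,0,0],"hand": 0},{"linear": [0,0,0],"rotation": [0,0,0],"hand": 0},{"linear": [0,0,0],"rotation": [0,0,0],"hand": 0}]}}

```text
t: 6.5
ee_pos: [612.4, -14.7, 74.9]
tcp_rot: [[-0.603, -0.145, 0.784], [-0.076, 0.989, 0.125], [-0.794, 0.015, -0.608]]
force: [-0.3, 0.2, -2.4]
width: -0.1
grasp_force: 1.2
```

```bash
python3 - <<'E'
from h import *
st=sense();print(st['q'],st['ee_pos'],st['force'])
a=snap('side','s3')['color'];b=snap('top','t3')['color']
cv2.imwrite('pics/c3.png',np.hstack([cv2.resize(a[170:350,180:380],None,fx=2,fy=2),cv2.resize(b[150:330,230:430],None,fx=2,fy=2)]))
E
```

```text
[-0.29935349  0.19706284 -0.99029446 -0.48136791  0.35802853 -0.27109257] [612.39866556 -14.70720481  74.88128557] [-0.28299262  0.16523362 -2.35653641]
```

View pics/c3.png

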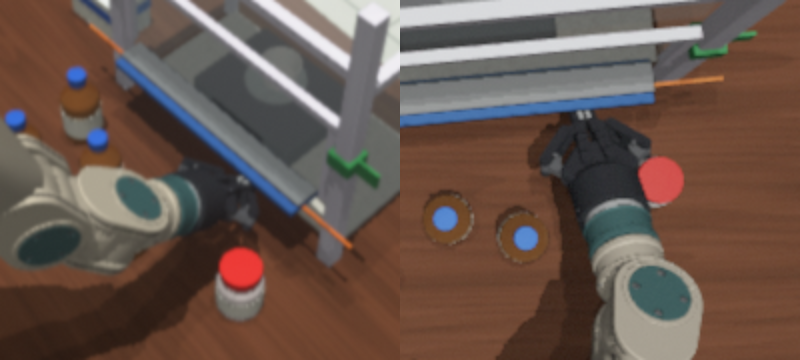

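The fingertips are beneath the lip at (583,113) in the right half, and the -2.4 N shows light contact. Now I'll push straight up.

Request:
{"api": "send_rows", "payload": {"commands": [{"linear": [-0.0079,0,-0.0061],"rotation": [0,0,0],"hand": 0},{"linear": [-0.0079,0,-0.0061],"rotation": [0,0,0],"hand": 0},{"linear": [-0.0079,0,-0.0061],"rotation": [0,0,0],"hand": 0},{"linear": [-0.0079,0,-0.0061],"rotation": [0,0,0],"hand": 0},{"linear": [-0.0079,0,-0.0061],"rotation": [0,0,0],"hand": 0},{"linear": [0,0,0],"rotation": [0,0,0],"hand": 0}]}}

```text
t: 7.2
ee_pos: [612.2, -15.5, 126.2]
tcp_rot: [[-0.601, -0.146, 0.786], [-0.077, 0.989, 0.125], [-0.796, 0.014, -0.606]]
force: [-2.4, 0.1, -1.7]
width: 0.1
grasp_force: 0.6
```

Request:
{"api": "send_rows", "payload": {"commands": [{"linear": [-0.0079,0,-0.0061],"rotation": [0,0,0],"hand": 0},{"linear": [-0.0079,0,-0.0061],"rotation": [0,0,0],"hand": 0},{"linear": [-0.0079,0,-0.0061],"rotation": [0,0,0],"hand": 0},{"linear": [-0.0079,0,-0.0061],"rotation": [0,0,0],"hand": 0},{"linear": [0,0,0],"rotation": [0,0,0],"hand": 0},{"linear": [0,0,0],"rotation": [0,0,0],"hand": 0}]}}

```text
t: 7.8
ee_pos: [612.6, -16.4, 165.2]
tcp_rot: [[-0.601, -0.145, 0.786], [-0.077, 0.989, 0.124], [-0.795, 0.014, -0.606]]
force: [-1.1, 1.0, -0.0]
width: -0.3
grasp_force: 0.7
```

```bash
python3 - <<'E'
from h import *
st=sense();print(st['q'],st['ee_pos'],st['force'])
a=snap('side','s4')['color'];b=snap('top','t4')['color']
A=cv2.resize(a[90:310,200:420],None,fx=2.6,fy=2.6,interpolation=2)
cv2.imwrite('pics/c4.png',A)
E
```

```text
[-0.30324419 -0.03271359 -0.91654281 -0.17933137  0.36059505 -0.27346603] [612.63082054 -16.44865271 165.15430848] [-1.09063544  1.03756593 -0.0038945 ]
```

View pics/c4.png

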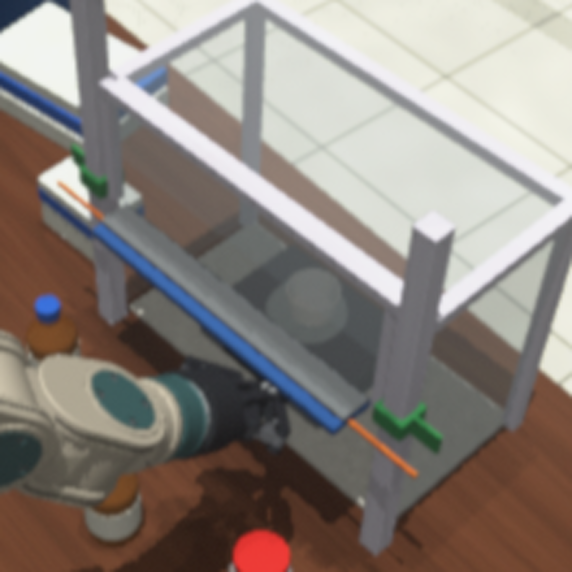

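The sash has risen. The right pointer's tip is at crop (416,474) and the left one's at (59,183), both still below the tabs, whose ends are at (440,440) and (75,155).

```bash
python3 - <<'E'
from h import *
from scipy.optimize import minimize_scalar
s=pickle.load(open('pics/s4.pkl','rb'));s0=pickle.load(open('pics/side0.pkl','rb'))
c,k=np.cos(.07),np.sin(.07)
W=lambda x,y,z:(637.2+c*x-k*y,74+k*x+c*y,z)
def z(cam,x,y,uv): return minimize_scalar(lambda z:np.sum((np.array(proj(cam,W(x,y,z)))-uv)**2),bounds=(50,400),method='bounded').x
P=lambda u,v:np.array([200+u/2.6,90+v/2.6])
print('pointer0',z(s0,-26,-250,(355.7,293.3)),z(s0,-26,250,(225,182.7)))
print('pointer',z(s,-26,-250,P(416,474)),z(s,-26,250,P(59,183)))
print('mark',z(s,0,-252,P(440,440)),z(s,0,252,P(75,155)))
E
```

```text
pointer0 113.45290666752943 108.36879806332135
pointer 203.88838745648818 196.86675010149295
mark 231.44345110744123 219.12165290909113
```

Request:
{"api": "send_rows", "payload": {"commands": [{"linear": [-0.004,0,-0.003],"rotation": [0,0,0],"hand": 0},{"linear": [-0.004,0,-0.003],"rotation": [0,0,0],"hand": 0},{"linear": [-0.004,0,-0.003],"rotation": [0,0,0],"hand": 0},{"linear": [-0.004,0,-0.003],"rotation": [0,0,0],"hand": 0},{"linear": [-0.004,0,-0.003],"rotation": [0,0,0],"hand": 0},{"linear": [0,0,0],"rotation": [0,0,0],"hand": 0},{"linear": [0,0,0],"rotation": [0,0,0],"hand": 0}]}}

```text
t: 8.6
ee_pos: [612.7, -16.5, 190.4]
tcp_rot: [[-0.602, -0.145, 0.785], [-0.077, 0.989, 0.125], [-0.795, 0.015, -0.606]]
force: [-5.1, -0.6, -1.8]
width: 0.1
grasp_force: 2.1
```

```bash
python3 - <<'E'
from h import *
st=sense();print(st['ee_pos'],st['force'])
a=snap('side','s5')['color'];b=snap('top','t5')['color']
r=lambda im:cv2.resize(im,None,fx=5,fy=5,interpolation=2)
A=np.hstack([r(a[130:190,215:255]),r(a[230:290,325:385])]);B=np.hstack([r(b[160:216,140:205]),r(b[145:201,360:415])])
w=max(A.shape[1],B.shape[1]);pad=lambda i:cv2.copyMakeBorder(i,0,0,0,w-i.shape[1],0)
cv2.imwrite('pics/c5.png',np.vstack([pad(A),pad(B)]))
E
```

```text
[612.72634682 -16.48074855 190.3906205 ] [-5.14099703 -0.6165323  -1.81413548]
```

View pics/c5.png

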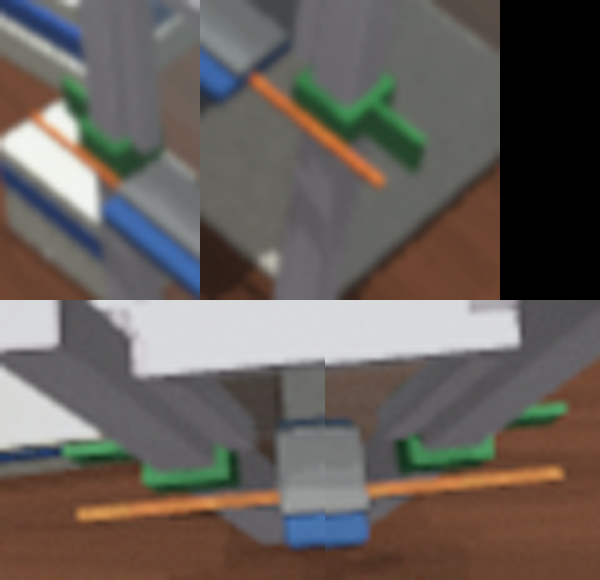

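The pointers now sit just in front of the tabs: the side tips are at (222,153) and (361.4,266.6). I'll compute the heights from both cameras.

```bash
python3 - <<'E'
from h import *
from scipy.optimize import least_squares
s=pickle.load(open('pics/s5.pkl','rb'));t=pickle.load(open('pics/t5.pkl','rb'))
def tri(us,ut):
    return least_squares(lambda p:np.r_[np.array(proj(s,p))-us,np.array(proj(t,p))-ut],[630,0,200])
def S(u,v,r): return (325+(u-200)/5,230+v/5) if r else (215+u/5,130+v/5)
def T(u,v,r): return (360+(u-325)/5,145+(v-300)/5) if r else (140+u/5,160+(v-300)/5)
for n,a,b in [('ptrL',S(34,115,0),T(78,515,0)),('ptrR',S(384,184,1),T(563,473,1)),('tabL',S(67,89,0),T(64,451,0)),('tabR',S(424,152,1),T(567,409,1))]:
    o=tri(a,b);print(n,o.x.round(1),o.fun.round(1))
E
```

```text
ptrL [594.4 321.5 224.2] [-0.  0.  0. -0.]
ptrR [ 630.3 -177.4  225.4] [ 0.2 -0.1 -0.1  0.2]
tabL [620.  327.3 224.2] [-0.1  0.   0.  -0. ]
tabR [ 654.5 -178.6  230.4] [ 0.6 -0.2 -0.3  0.5]
```

Request:
{"api": "send_rows", "payload": {"commands": [{"linear": [0.004,0,0],"rotation": [0,0,0],"hand": 0},{"linear": [0.005,0,0],"rotation": [0,0,0],"hand": 0},{"linear": [0.003,0,-0.01],"rotation": [0,0,0],"hand": 0},{"linear": [0.003,0,-0.02],"rotation": [0,0,0],"hand": 0},{"linear": [0,0,-0.02],"rotation": [0,0,0],"hand": 0},{"linear": [0,0,-0.02],"rotation": [0,0,0],"hand": 0},{"linear": [0,0,0],"rotation": [0,0,0],"hand": 0},{"linear": [0,0,0],"rotation": [0,0,0],"hand": 0},{"linear": [0,0,0],"rotation": [0,0,0],"hand": 0}]}}

```text
t: 9.6
ee_pos: [549.2, -26.5, 220.4]
tcp_rot: [[-0.602, -0.145, 0.785], [-0.077, 0.989, 0.124], [-0.795, 0.015, -0.607]]
force: [-0.0, -0.2, 0.4]
width: 0.0
grasp_force: 0.0
```

```bash
python3 - <<'E'
from h import *
st=sense();print(st['ee_pos'],st['force'],st['q'])
a=snap('side','s6')['color'];b=snap('top','t6')['color']
cv2.imwrite('pics/c6.png',np.vstack([np.hstack([cv2.resize(a[80:330,170:400],(368,400)),cv2.resize(b[120:330,130:430],(432,400))]),np.hstack([cv2.resize(a[130:190,215:255],(133,200)),cv2.resize(a[230:290,325:385],(200,200)),np.zeros((200,467,3),np.uint8)])]))
E
```

```text
[549.20032173 -26.49740446 220.43169035] [-0.01302044 -0.22484096  0.41553521] [-0.39193716 -0.27732506 -0.94400335  0.0631018   0.42774306 -0.33681726]
```

View pics/c6.png

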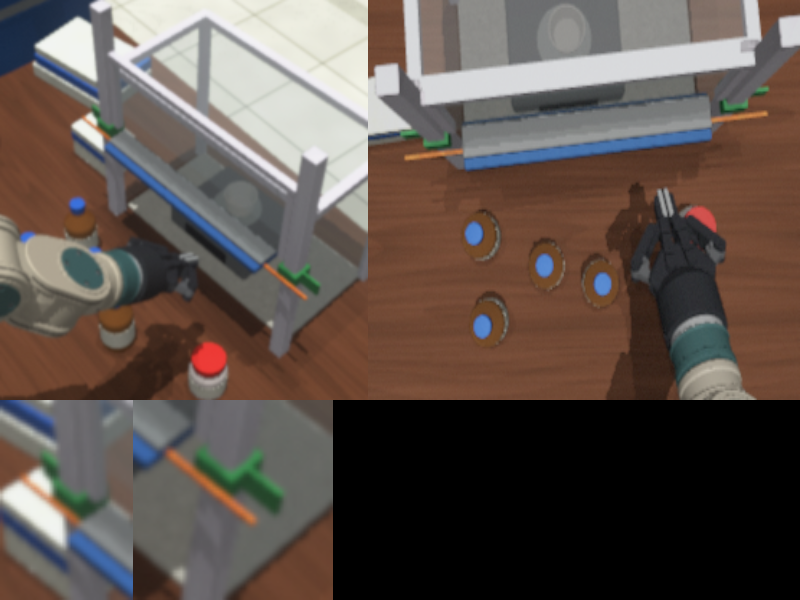

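The hand is clear (force about 0). The pointers are unchanged, with the right tip still at about (361.6,266), and nothing has been displaced.

```bash
python3 -c "
from rig import *
print(job_done())"
```

```text
the job is handed in; nothing more can be done
None
```

I pushed the sash up about 115 mm and left it with the orange pointers within the green collars, about 2.5 mm below mid-height by camera measurement; the hand is clear, nothing was moved, and the job was handed in at about 10 s.

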